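Clamp a glued USB adapter: pad to touch plus a quarter turn

ROBOT

A 7-joint arm with a two-finger parallel gripper is mounted at the origin on a cart in front of the work surface, level with it; the furniture and walls round the work are solid. World frame = base frame: x ahead of the robot, y to its left, z up, the work surface at z = 0. Lengths are in m, angles in rad, forces in N, time in s.
With the tool pointing down it reaches from about 0.35 to 0.775 m from the base axis. Payload 3.1 kg.
Tool frame: the origin (TCP) lies at the very end of the fingers, on their centre line; the grasp point (between the pads) lies ctrl.pinch_z behind it (ctrl.pinch_z is the distance from the TCP to the grasp point, in m); z points along the fingers, x is the direction in which the jaws open and shut, and the axes are right-handed (so a half turn about z gives the same grasp; the last joint's range is limited). The gripper opens to 85 mm and grips with 20 to 120 N. Pads are 22 mm wide; open, the fingers measure 114 mm over their backs; the gripper's body (76 mm by 85 mm) begins 54 mm behind the grasp point. The pads swing forward as they close: fully open they stand 13 mm farther back than shut.
Start: joints at [-1.219, 0.311, 0.014, 1.512, -0.004, 1.319, -0.027], TCP at [0.211, 0.508, 0.231] pointing down, gripper open.
Joint ranges: [-2.7, 2.7], [-0.3, 1.91], [-1.27, 1.3], [0.12, 2.57], [-1.44, 4.58], [0.2, 2.03], [-3.05, 3.05]. Speed limits (rad/s): [2.79, 2.79, 3.14, 3.14, 3.14, 3.14, 3.14].

INTERFACE

Orientations are given as a rotation vector (axis times angle).
In Python, from cell import ctrl gives the robot as it stands.
- The arm moves only by the shell command python3 -m pendant 'ROWS' [OPENING]. ROWS is JSON, one flat list of numbers, 4 for each row, row after row: the shift along the world's x, y, z in mm, then the turn about the world's z in degrees. A call has 1 to 10 rows; each row is the pose to reach, as a shift and turn from the pose commanded when the call began; what a row does not reach only later rows make up. A row lasts 1/12 s, in which the tool goes at most 41.7 mm and 7.16 degrees, less where a joint would pass 70% of its speed; a pose out of reach is approached as far as the arm can. A call with a gripper value outside its range is refused whole. OPENING is the gripper's target within -1 to 1 (shut at 1, half-way at 0, fully open at -1), set as the call begins (- or left out, the last holds). The fingers move at their own pace and stop on an object; the grip force is fixed at half the most. Time passes only in rows, so rows that repeat a pose let the fingers close. It gives the time, the measured TCP pose, the force and the opening at its end, in the units of the state.
- ctrl.state(): the state, without advancing time (a new reading comes with each control period).
- ctrl.camera(name): name is "side" or "top" or "wrist"; returns a dict with "color" (384x512x3 uint8, blue, green, red), "fx", "fy", "cx", "cy" (pixels), "k1" (the pictures are not rectified: a ray, as slopes to the right and down, at radius r is drawn at 1 + k1 r^2 times it, then the intrinsics apply), "extrinsics" (4x4, takes a point from camera to world coordinates); the wrist camera has in their place "tool_from_camera" (4x4, takes a point from camera to tool coordinates, whose origin is the TCP and whose axes are the tool frame's). Camera axes: x right, y up, looking along -z (the intrinsics and any distortion apply to the point x, -y, -z); pixel columns grow to the right and rows downward; lengths in m; the calibration is good to about 2 mm. A picture is of the moment at which its call begins: read the wrist's pose just before it. There is no depth.
- ctrl.finish_job(): hands the job in, once; it reports no verdict.
The state is a dict: "t": time; "joints": joint angles; "joint_vel": joint speeds; "joint_torque": joint torques, N m; "position": TCP position; "tcp_rot": TCP orientation; "ft_force": force on the tool from outside, world axes, zero at the start; "wrist_torque": the same for the moment, N m; "finger_gap": finger opening in m.
Only numpy, scipy, OpenCV 4.12 (cv2) and the standard library are available. Lean on these libraries where they do the work, as an engineer would, in place of code of your own. Each camera call takes 0.05 s, during which the arm holds its last target.

TASK

The black USB adapter has just been glued and must be held in the small glue clamp while it sets. Gently push it along its channel until it is fully home against the stop, then turn the red knob clockwise (seen from above) until the pad just touches the adapter, give it one quarter turn more, and let go. Less will not hold it and much more will crack the housing.

Things in the scene. Friction and masses are not known exactly. Their poses are not given: they have to be found in the camera images.
- glue_clamp: Small glue clamp screwed to the bench (fixed): pale metal base plate 152 x 74 x 12 mm, origin at the centre of its underside, x along the channel towards the stop, z up. Behind the stop a column at x = 52 to 72 mm, 64 mm high, carries a grey C-arm (collar 38 mm wide) that reaches back to the screw at x = 22 mm, y = 0.
- channel_mouth (a point): Centre of the channel's floor (the plate's top, 12 mm above the bench) at its open end, 67 mm from the clamp's origin; axes as the clamp's. Two guide rails 4 mm high and 31 mm apart run from here 100 mm along x.
- stop_face (a point): Point midway between the faces of the two steel stop blocks, 7.5 mm above the channel's floor; axes as the clamp's. The blocks are 10 mm high; the gap between them lets the plug through, so that the adapter's housing meets them.
- bracket_top (a point): Point on the screw's axis at the C-arm's top, 49 mm above the bench. Fingers that grip the knob stay above it; the knob comes down by up to 13 mm in the work.
- knob_center (a point): Centre of the red knob on the upright screw: a square block 24 mm across its flats, 31 mm over its ribbed corners, 22 mm high, lower face 19 mm above the arm at the start. x and y axes square to the flats, z up; grip across either pair of flats. Clockwise from above screws it down, 16 mm a turn. It turns against a steady 0.2 N m of friction and stays where it is left.
- pad_start (a point): Point on the screw's axis at the lowest height the pad's face can start, 28.6 mm above the bench. The sprung rubber pad, 18 mm across, sits on a pin of unknown length: it starts 1.5 to 7.7 mm above the adapter's top and touches after 0.6 to 3.1 rad of turning, which must be felt: at touch the torque rises by about 0.1 N m within some 10 degrees, then more slowly. Friction hides it when not moving on.
- adapter_center (a point): Centre (half-way up) of the loose black USB adapter, 81 x 28 x 15 mm, about 60 g, lying in the channel 20 to 35 mm short of home. x points away from its metal plug, against the clamp's x. Housing: a box from x = -27 to +41 mm; plug, 12 mm wide, from -27 to -41 mm. Home: the housing's shoulder meets the stop, this centre 27 mm before point stop_face.
- adapter_end (a point): Middle of the flat outer end of the adapter's housing (28 mm wide, 15 mm high), which faces out of the clamp and is there to be pushed. Sliding takes about 1 N; more than 30 N on the adapter is too much. x as the adapter's: points out of the clamp.
Mind the look-alikes: they are no part of the job. Of the things that look like the part that bears adapter_center, the middle-sized one is meant.

How it is judged:
By the outcome, as a careful person would: the job done as asked, in the order asked, and still so for the second after the job is handed in, with the robot touching nothing.
It also fails if it takes over 72 s, if anything falls off the work surface, if the arm or the gripper's body presses on something with over 40 N, if the wrist force passes 120 N, or if a joint passes its speed limit or range.

## Working session

There is one attempt and no reset: what is moved stays moved. The work goes in short steps, Python scripts to look and compute and a shell command to move; the robot and the scene stay as the last step left them, time stands still between calls to the robot, and variables do not carry over. Pictures are saved under pics/ and viewed, and the job is handed in when it is done.

```bash
ls; mkdir -p pics
cat > h.py <<'E'
import numpy as np, cv2
from cell import ctrl
from scipy.spatial.transform import Rotation as R
def snap(name,fn=None):
    s=ctrl.state(); c=ctrl.camera(name)
    if name=="wrist":
        T=np.eye(4);T[:3,:3]=R.from_rotvec(s["tcp_rot"]).as_matrix();T[:3,3]=s["position"]
        c["E"]=T@np.array(c["tool_from_camera"])
    else: c["E"]=np.array(c["extrinsics"])
    if fn: cv2.imwrite("pics/"+fn+".png",c["color"]); np.savez("pics/"+fn+".npz",**{k:v for k,v in c.items()})
    return c
def load(fn):
    z=np.load("pics/"+fn+".npz",allow_pickle=True); return {k:(z[k] if z[k].ndim else z[k].item()) for k in z.files}
def ray(c,u,v):
    K=np.array([[c["fx"],0,c["cx"]],[0,c["fy"],c["cy"]],[0,0,1.]])
    p=cv2.undistortPoints(np.array([[[u,v]]],float),K,np.array([c["k1"],0,0,0.]))[0,0]
    d=c["E"][:3,:3]@np.array([p[0],-p[1],-1.]); return c["E"][:3,3],d/np.linalg.norm(d)
def onz(c,u,v,z):
    o,d=ray(c,u,v); return o+d*(z-o[2])/d[2]
def tri(*obs):
    A=np.zeros((3,3));b=np.zeros(3)
    for c,u,v in obs:
        o,d=ray(c,u,v);P=np.eye(3)-np.outer(d,d);A+=P;b+=P@o
    x=np.linalg.solve(A,b); res=[np.linalg.norm((np.eye(3)-np.outer(ray(*q)[1],ray(*q)[1]))@(x-q[0]["E"][:3,3])) for q in obs]
    return x,res
def proj(c,P):
    q=np.linalg.inv(c["E"])@np.append(P,1); a=np.array([q[0]/-q[2],-q[1]/-q[2]]); a=a*(1+c["k1"]*(a@a))
    return a*[c["fx"],c["fy"]]+[c["cx"],c["cy"]]
E
python3 - <<'E'
from h import *
print(ctrl.state(), ctrl.pinch_z)
for n in("top","side","wrist"):
    c=snap(n,n+"0"); print(n,c["fx"],c["k1"],c["E"].round(3).tolist())
E
```

```text
pics
{'t': 0.0, 'joints': array([-1.21869208,  0.31175596,  0.01398846,  1.51304066, -0.00439067,
        1.3191918 , -0.02716284]), 'joint_vel': array([-1.63845802e-04, -3.83736118e-05,  1.32599091e-03, -5.98340292e-04,
        1.25389732e-03,  1.45908208e-03, -4.01060641e-04]), 'joint_torque': array([-1.89149337e-04, -3.79910910e+01,  1.46006020e-01, -2.30589151e+01,
        1.21509132e-02,  1.37435272e-02,  1.09237129e-05]), 'position': array([0.21075126, 0.50724004, 0.23021106]), 'tcp_rot': array([ 2.61183368,  1.74331059, -0.00299419]), 'ft_force': array([-0.07172274, -1.04128616,  0.55952894]), 'wrist_torque': array([-0.02014692, -0.03646775, -0.04494233]), 'finger_gap': 0.08535667037519996} 0.0187
top 361.12000638619804 -0.08402751191771425 [[0.015, 0.998, -0.069, 0.511], [-1.0, 0.016, 0.017, 0.037], [0.018, 0.069, 0.997, 0.912], [0.0, 0.0, 0.0, 1.0]]
side 427.11524019882626 0.051942112566265075 [[0.897, 0.223, -0.382, 0.222], [-0.442, 0.429, -0.788, -0.636], [-0.012, 0.875, 0.483, 0.495], [0.0, 0.0, 0.0, 1.0]]
wrist 322.1819411017636 -0.01023703525110273 [[0.383, -0.883, -0.271, 0.14], [0.924, 0.366, 0.114, 0.536], [-0.002, -0.294, 0.956, 0.374], [0.0, 0.0, 0.0, 1.0]]
```

View pics/top0.png

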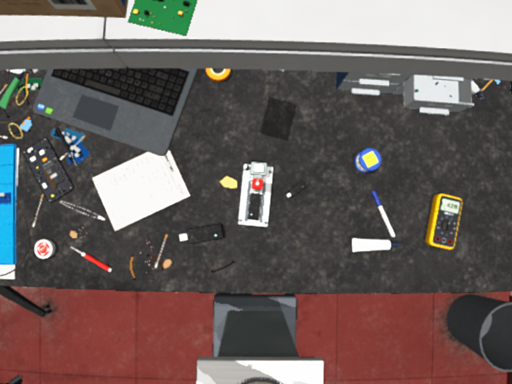

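View pics/side0.png

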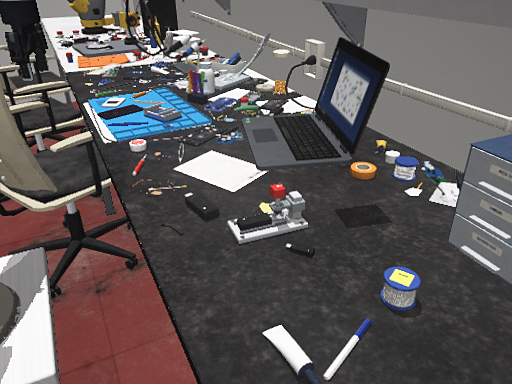

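View pics/wrist0.png

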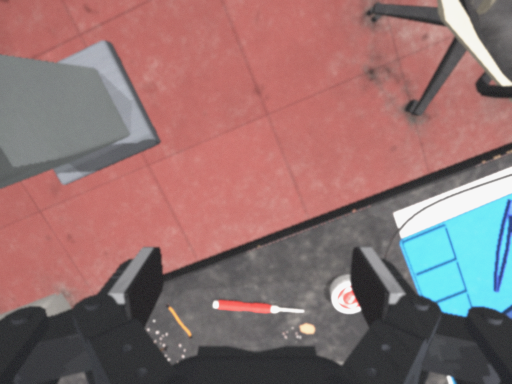

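Run:
```python
from h import *
t=load("top0")["color"][150:240,170:320]; s=load("side0")["color"][175:260,180:320]
cv2.imwrite("pics/c_top.png",cv2.resize(t,None,fx=5,fy=5,interpolation=cv2.INTER_CUBIC))
cv2.imwrite("pics/c_side.png",cv2.resize(s,None,fx=5.5,fy=5.5,interpolation=cv2.INTER_CUBIC))
```

```text
(no output)
```

View pics/c_top.png

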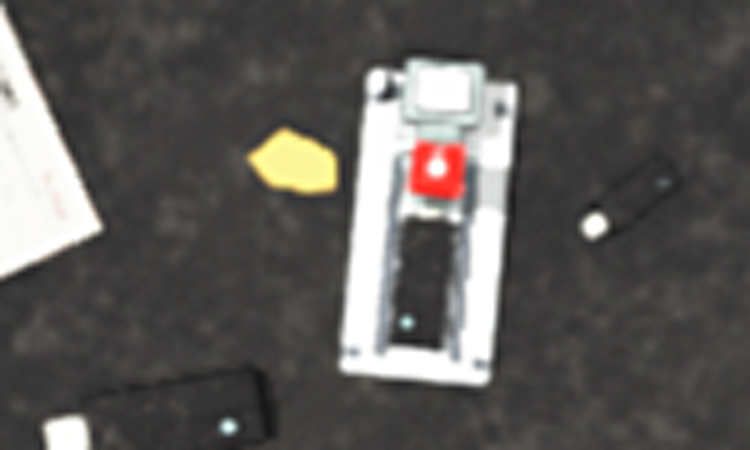

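View pics/c_side.png

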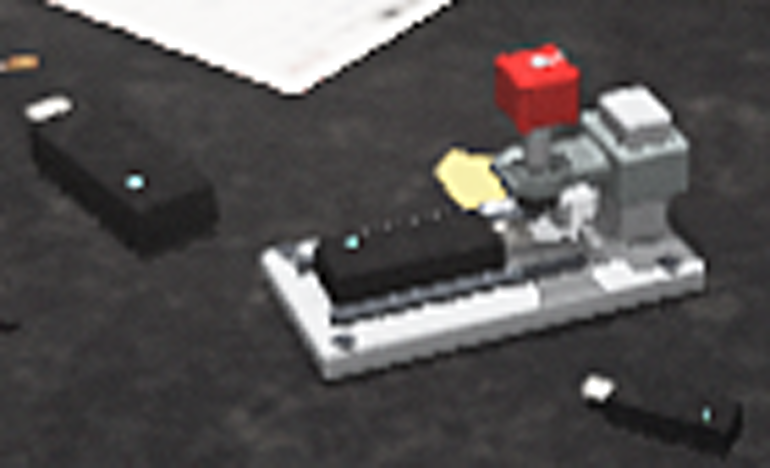

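Candidates for the adapter in the top picture: the large stick at (205,233), the small one at (296,190), and the middle-sized one in the channel at (255,206). I choose the one in the channel, and the crop confirms it: silver plug under the red knob, outer end towards the robot. Next I measure.

Run:
```python
from h import *
t=load("top0"); s=load("side0")
f=lambda p:(170+p[0]/5,150+p[1]/5)
cs=[f(p) for p in [(367,70),(518,85),(490,383),(340,373)]]
P=np.array([onz(t,*p,.012) for p in cs]);print(P.round(4))
print("ctr",P.mean(0)); d=(P[0]+P[1]-P[2]-P[3])/2; print("len",np.linalg.norm(d),"yaw",np.degrees(np.arctan2(d[1],d[0])), "w",np.linalg.norm(P[0]-P[1]),np.linalg.norm(P[2]-P[3]))
# knob red blob
def red(c):
    h=cv2.cvtColor(c["color"],cv2.COLOR_BGR2HSV); m=((h[...,0]<8)|(h[...,0]>172))&(h[...,1]>170)&(h[...,2]>120)
    n,l,st,ce=cv2.connectedComponentsWithStats(m.astype(np.uint8)); return [(tuple(ce[i].round(1)),st[i].tolist()) for i in range(1,n) if st[i,4]>40]
print(red(t)); print(red(s))
g=lambda p:(180+p[0]/5.5,175+p[1]/5.5)
# knob top centre: white dot
print("knobtop",tri((t,*f((437,166))),(s,*g((540,62)))))
print("adapter outer top-mid", onz(t,*f((418,343)),.027), onz(t,*f((428,220)),.027))
print("ad dot tri",tri((t,*f((407,322))),(s,*g((352,242)))))
```

```text
[[ 0.6417  0.0496  0.012 ]
 [ 0.6355 -0.0264  0.012 ]
 [ 0.4861 -0.0142  0.012 ]
 [ 0.4899  0.0604  0.012 ]]
ctr [0.56331606 0.01731003 0.012     ]
len 0.15104091920128085 yaw -4.3654933576515855 w 0.0762646334878869 0.07469773135117798
[((np.float64(257.1), np.float64(184.3)), [253, 179, 9, 11, 59]), ((np.float64(96.5), np.float64(261.8)), [85, 254, 24, 17, 126])]
[((np.float64(277.9), np.float64(190.7)), [270, 183, 15, 16, 144])]
knobtop (array([0.58735123, 0.01536191, 0.08934331]), [np.float64(0.0006682040665992525), np.float64(0.0006682040665992835)])
adapter outer top-mid [0.50549081 0.0220994  0.027     ] [0.56582747 0.01811063 0.027     ]
ad dot tri (array([0.51630048, 0.02735454, 0.0263478 ]), [np.float64(0.0006915035975120537), np.float64(0.0006915035975120739)])
```

```bash
python3 -m pendant '[20,-34,0,1, 40,-70,0,2, 60,-106,0,4, 80,-142,0,6, 100,-178,0,8, 120,-214,0,10, 140,-250,0,12, 160,-286,0,14, 180,-322,0,16, 200,-358,0,18]' -; python3 -m pendant '[20,-36,0,0, 40,-72,0,0, 60,-108,0,0, 60,-127,0,0, 60,-127,0,0, 60,-127,0,0]' -
python3 - <<'E'
from h import *
s=ctrl.state();print(s["joints"].round(3)); c=snap("wrist","w1")
E
```

```text
t: 0.98
position: [0.4113, 0.148, 0.2313]
tcp_rot: [-2.306, -2.133, -0.001]
ft_force: [-0.1, 0.6, -1.1]
finger_gap: 0.085
t: 1.48
position: [0.4708, 0.0217, 0.231]
tcp_rot: [-2.311, -2.127, 0.001]
ft_force: [-0.6, 2.0, 1.0]
finger_gap: 0.0854
[-0.475  0.153  0.45   1.728 -0.07   1.276  1.478]
```

View pics/w1.png

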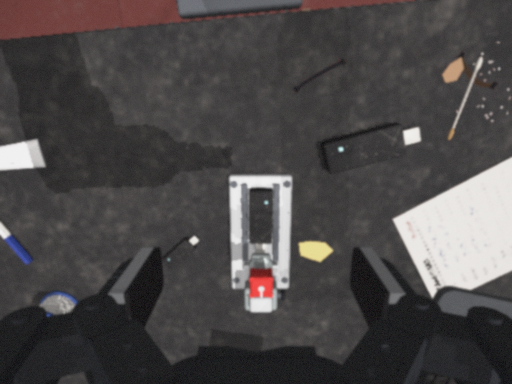

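Run:
```python
from h import *
c=load("w1")["color"][165:320,205:315]
cv2.imwrite("pics/c_w1.png",cv2.resize(c[:85],None,fx=7,fy=7,interpolation=cv2.INTER_CUBIC))
cv2.imwrite("pics/c_w1b.png",cv2.resize(c[70:155],None,fx=7,fy=7,interpolation=cv2.INTER_CUBIC))
```

```text
(no output)
```

View pics/c_w1.png

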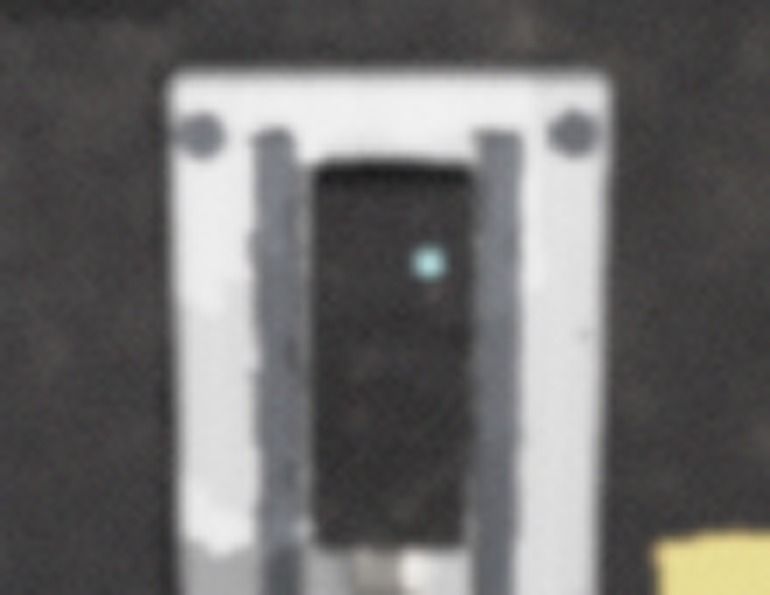

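View pics/c_w1b.png

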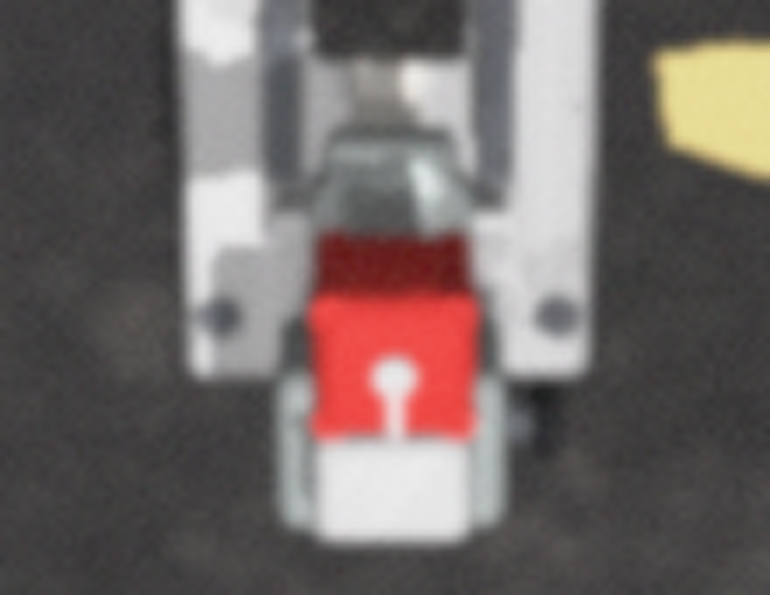

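Run:
```python
from h import *
w=load("w1");t=load("top0");s=load("side0")
a=lambda p:(205+p[0]/7,165+p[1]/7); b=lambda p:(205+p[0]/7,235+p[1]/7)
f=lambda p:(170+p[0]/5,150+p[1]/5); g=lambda p:(180+p[0]/5.5,175+p[1]/5.5)
P=np.array([onz(w,*q,.012) for q in (b((588,378)),b((190,378)),a((168,73)),a((612,73)))])
print(P.round(4),"ctr",P.mean(0).round(4)); d=(P[0]+P[1]-P[2]-P[3])/2; print(np.linalg.norm(d),"yaw",np.degrees(np.arctan2(d[1],d[0])))
print("end",onz(w,*a((393,183)),.027).round(4),onz(w,*a((393,160)),.012).round(4))
print("knobtop w-t",tri((w,*b((393,378))),(t,*f((437,166)))), "w-s",tri((w,*b((393,378))),(s,*g((540,62)))),"all",tri((w,*b((393,378))),(s,*g((540,62))),(t,*f((437,166)))))
print("dot",tri((w,*a((429,263))),(t,*f((407,322))),(s,*g((352,242)))))
print("shoulder",onz(w,*a((393,545)),.027))
for p in [(315,300),(472,300),(475,437),(313,437)]: print("knob c",onz(w,*b(p),.090).round(4))
```

```text
[[ 0.6431  0.0498  0.012 ]
 [ 0.637  -0.0239  0.012 ]
 [ 0.4852 -0.0116  0.012 ]
 [ 0.4913  0.0617  0.012 ]] ctr [0.5642 0.019  0.012 ]
0.15231412958833374 yaw -4.570360019706226
end [0.5027 0.0242 0.027 ] [0.5033 0.0244 0.012 ]
knobtop w-t (array([0.58659751, 0.01619706, 0.09108943]), [np.float64(0.0004934711510737576), np.float64(0.0004934711510737512)]) w-s (array([0.5886362 , 0.01656447, 0.0883877 ]), [np.float64(0.0001728829685919964), np.float64(0.00017288296859217507)]) all (array([0.58761147, 0.01594696, 0.08914699]), [np.float64(0.0007199694463081758), np.float64(0.0007266271757296193), np.float64(0.0008902897684983475)])
dot (array([0.51665596, 0.02813342, 0.02600746]), [np.float64(0.0009662758727806131), np.float64(0.001108800004556207), np.float64(0.0007041521611856371)])
shoulder [0.56677249 0.01919223 0.027     ]
knob c [0.5734 0.0065 0.09  ]
knob c [0.5753 0.029  0.09  ]
knob c [0.5984 0.0279 0.09  ]
knob c [0.5964 0.0041 0.09  ]
```

```bash
python3 -m pendant '[-3,1,-10,-7, -6,1,-20,-14, -9,2,-30,-21, -12,2,-40,-28, -15,3,-50,-35, -18,3,-60,-42, -21,4,-70,-49, -24,4,-80,-56, -26,5,-90,-63, -26,5,-100,-70]' 1; python3 -m pendant '[0,0,-25,-7, 0,0,-50,-14, 0,0,-70,-20, 0,0,-90,-20, 0,0,-102,-20, 0,0,-112,-20, 0,0,-112,-20, 0,0,-112,-20]' -
python3 - <<'E'
from h import *
s=ctrl.state();print(s["joints"].round(3),s["position"],np.degrees(2*np.arctan2(s["tcp_rot"][1],s["tcp_rot"][0])),s["ft_force"]); c=snap("wrist","w2"); c=snap("side","s2")
cv2.imwrite("pics/c_s2.png",cv2.resize(c["color"][150:260,160:320],None,fx=4.5,fy=4.5,interpolation=cv2.INTER_CUBIC))
E
```

```text
t: 2.37
position: [0.444, 0.0309, 0.1306]
tcp_rot: [-3.112, -0.42, 0.001]
ft_force: [0.3, 0.7, -0.4]
finger_gap: 0.0003
t: 3.03
position: [0.4447, 0.0292, 0.0192]
tcp_rot: [-3.139, 0.122, 0.001]
ft_force: [-0.1, 0.3, 0.3]
finger_gap: -0.0001
[-0.562  0.395  0.562  2.066 -0.302  0.761  0.109] [0.44472181 0.0291684  0.01915127] 355.5637803719562 [-0.08512189  0.33671037  0.33632401]
```

View pics/w2.png

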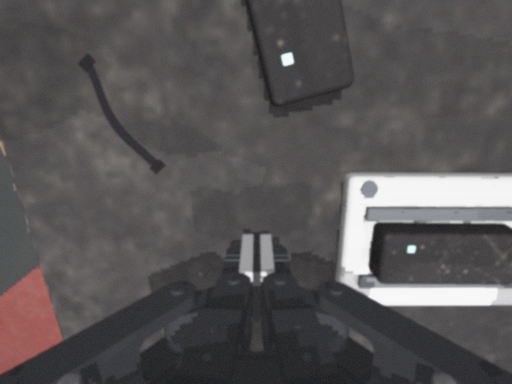

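View pics/c_s2.png

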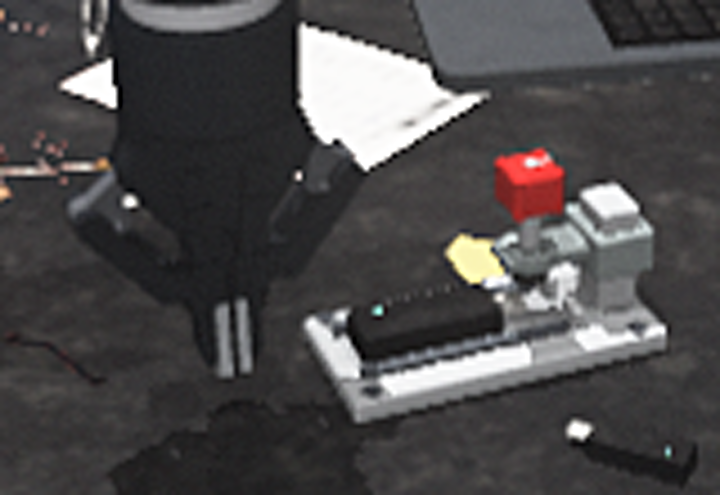

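The side crop shows that the shut knuckles bulge a long way along the jaw axis and could reach the knob. So I'll turn the jaws across the channel and push with the pads' edges.

```bash
python3 -m pendant '[0,0,0,7, 0,0,0,14, 0,0,0,21, 0,0,0,28, 0,0,0,35, 0,0,0,42, 0,0,0,49, 0,0,0,56, 0,0,0,63, 0,0,0,70]' -; python3 -m pendant '[0,-1,0,7, 0,-1,0,14, 0,-1,0,20, 0,-1,0,20, 0,-1,0,20]' -
python3 - <<'E'
from h import *
s=ctrl.state();print(s["joints"].round(3),s["position"],np.degrees(2*np.arctan2(s["tcp_rot"][1],s["tcp_rot"][0])),s["ft_force"]); c=snap("wrist","w3"); c=snap("side","s3")
cv2.imwrite("pics/c_s3.png",cv2.resize(c["color"][150:260,160:320],None,fx=4.5,fy=4.5,interpolation=cv2.INTER_CUBIC))
E
```

```text
t: 3.97
position: [0.4461, 0.028, 0.0205]
tcp_rot: [2.637, 1.705, 0.004]
ft_force: [0.7, -0.1, 0.6]
finger_gap: -0.0001
t: 4.38
position: [0.4459, 0.027, 0.0202]
tcp_rot: [2.31, 2.127, 0.003]
ft_force: [-0.1, -0.3, -0.5]
finger_gap: 0.0
[-0.26   0.355  0.195  2.054 -0.1    0.739  1.485] [0.44586186 0.0269546  0.02017616] 85.27410553048897 [-0.1090608  -0.33591418 -0.45375741]
```

View pics/w3.png

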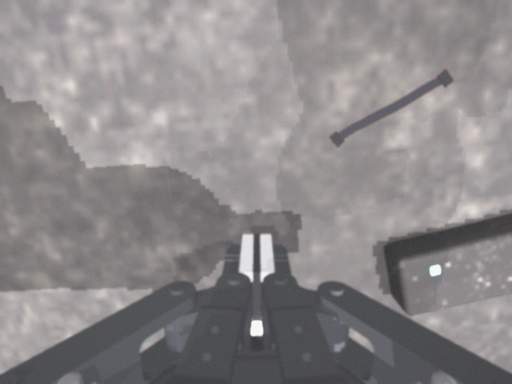

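View pics/c_s3.png

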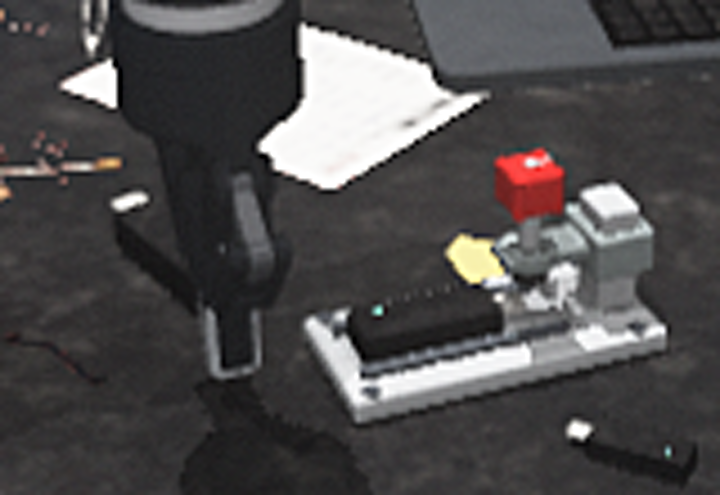

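```bash
python3 -m pendant '[12,-1,-1,0, 24,-2,-1,0, 34,-2.5,-1,0, 40,-3,-1,0, 42,-3.3,-1,0, 42,-3.3,-1,0]' -; python3 -m pendant '[2,-0.2,0,0, 4,-0.3,0,0, 6,-0.5,0,0]' -;  python3 -m pendant '[2,-0.2,0,0, 4,-0.3,0,0, 6,-0.5,0,0]' -; python3 -m pendant '[2,-0.2,0,0, 4,-0.3,0,0, 6,-0.5,0,0]' -
python3 - <<'E'
from h import *
s=ctrl.state();print(s["position"],s["ft_force"]); c=snap("side","s4")
cv2.imwrite("pics/c_s4.png",cv2.resize(c["color"][150:260,160:320],None,fx=4.5,fy=4.5,interpolation=cv2.INTER_CUBIC))
E
```

```text
t: 4.98
position: [0.4872, 0.0236, 0.0183]
tcp_rot: [2.309, 2.131, -0.0]
ft_force: [0.1, 0.0, 0.4]
finger_gap: 0.0004
t: 5.23
position: [0.4925, 0.0232, 0.0182]
tcp_rot: [-2.308, -2.131, 0.001]
ft_force: [-1.9, 0.3, -0.4]
finger_gap: 0.0001
t: 5.48
position: [0.4989, 0.0227, 0.0182]
tcp_rot: [-2.308, -2.131, 0.0]
ft_force: [0.4, 1.8, -0.2]
finger_gap: 0.0001
t: 5.73
position: [0.5052, 0.0221, 0.0183]
tcp_rot: [-2.308, -2.131, 0.0]
ft_force: [0.3, -0.4, -0.1]
finger_gap: 0.0001
[0.50519373 0.02210565 0.01827454] [ 0.31538856 -0.37386726 -0.07059885]
```

View pics/c_s4.png

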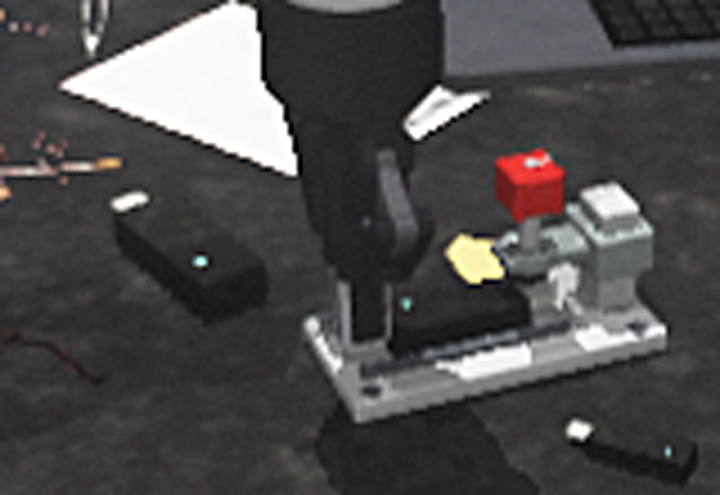

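```bash
python3 -m pendant '[1.5,-0.1,0,0, 3,-0.2,0,0, 4,-0.3,0,0]' -;  python3 -m pendant '[1,-0.1,0,0, 2,-0.2,0,0]' -; python3 -m pendant '[1,-0.1,0,0, 2,-0.2,0,0]' -
```

```text
t: 6.03
position: [0.5092, 0.0218, 0.0183]
tcp_rot: [2.308, 2.131, 0.0]
ft_force: [0.3, -0.3, -0.1]
finger_gap: -0.0
t: 6.2
position: [0.511, 0.0216, 0.0183]
tcp_rot: [-2.308, -2.131, 0.0]
ft_force: [-0.8, 0.3, 0.3]
finger_gap: 0.0002
t: 6.37
position: [0.5131, 0.0214, 0.0183]
tcp_rot: [-2.308, -2.131, -0.0]
ft_force: [-0.4, -0.4, 0.3]
finger_gap: 0.0004
```

```bash
python3 -m pendant '[1,-0.1,0,0, 2,-0.2,0,0]' -;  python3 -m pendant '[1,-0.1,0,0, 1,-0.1,0,0]' -; python3 -m pendant '[1,-0.1,0,0, 1,-0.1,0,0]' -
```

```text
t: 6.53
position: [0.5151, 0.0212, 0.0183]
tcp_rot: [-2.308, -2.131, 0.0]
ft_force: [-0.3, -0.3, 1.1]
finger_gap: 0.0001
t: 6.7
position: [0.5164, 0.0211, 0.0183]
tcp_rot: [2.308, 2.131, 0.001]
ft_force: [-0.7, -0.5, 0.5]
finger_gap: 0.0003
t: 6.87
position: [0.5172, 0.021, 0.0183]
tcp_rot: [2.308, 2.131, 0.0]
ft_force: [-0.3, -0.7, -1.1]
finger_gap: -0.0002
```

```bash
python3 -m pendant '[1,-0.1,0,0, 1,-0.1,0,0]' -;  python3 -m pendant '[1,-0.1,0,0, 1,-0.1,0,0]' -
```

```text
t: 7.03
position: [0.5182, 0.0209, 0.0183]
tcp_rot: [2.308, 2.131, 0.0]
ft_force: [-0.3, 0.1, 0.6]
finger_gap: 0.0002
t: 7.2
position: [0.5192, 0.0208, 0.0183]
tcp_rot: [2.308, 2.131, 0.0]
ft_force: [-1.0, 0.2, -0.3]
finger_gap: -0.0002
```

```bash
python3 -m pendant '[1,-0.1,0,0, 1,-0.1,0,0]' -;  python3 -m pendant '[1,-0.1,0,0, 1,-0.1,0,0]' -
python3 - <<'E'
from h import *
c=snap("side","s5")
cv2.imwrite("pics/c_s5.png",cv2.resize(c["color"][150:260,160:320],None,fx=4.5,fy=4.5,interpolation=cv2.INTER_CUBIC))
E
```

```text
t: 7.37
position: [0.5202, 0.0207, 0.0183]
tcp_rot: [2.308, 2.131, 0.0]
ft_force: [0.3, -0.3, -0.0]
finger_gap: -0.0001
t: 7.53
position: [0.5211, 0.0206, 0.0183]
tcp_rot: [2.308, 2.131, 0.0]
ft_force: [-0.3, -0.7, -0.1]
finger_gap: 0.0
```

View pics/c_s5.png

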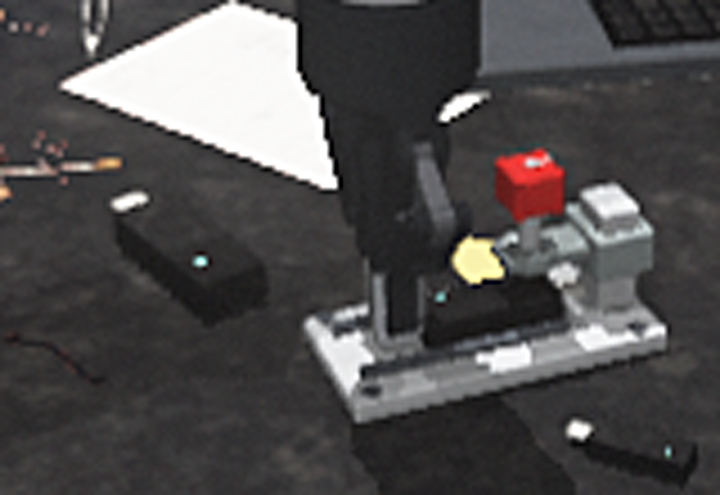

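```bash
python3 -m pendant '[1,-0.1,0,0, 1,-0.1,0,0]' -;  python3 -m pendant '[1,-0.1,0,0, 1,-0.1,0,0]' -
```

```text
t: 7.75
position: [0.5212, 0.0207, 0.0182]
tcp_rot: [-2.307, -2.131, 0.002]
ft_force: [-1.4, 1.2, 2.2]
finger_gap: 0.0
t: 7.92
position: [0.5212, 0.0206, 0.0179]
tcp_rot: [-2.306, -2.129, 0.004]
ft_force: [-4.6, 1.1, 4.5]
finger_gap: 0.0004
```

```bash
python3 -m pendant '[1,-0.1,0,0, 1,-0.1,0,0]' -;  python3 -m pendant '[1,-0.1,0,0, 1,-0.1,0,0]' -
```

```text
t: 8.08
position: [0.5212, 0.0206, 0.0178]
tcp_rot: [-2.305, -2.129, 0.006]
ft_force: [-7.7, 0.8, 4.3]
finger_gap: -0.0002
t: 8.25
position: [0.5212, 0.0206, 0.0176]
tcp_rot: [-2.303, -2.128, 0.009]
ft_force: [-7.5, 1.0, 4.9]
finger_gap: -0.0002
```

```bash
python3 -m pendant '[-4,0.3,0,0, -8,0.6,0,0, -16,1,0,0, -26,2,0,0, -26,2,30,0, -26,2,70,0, -26,2,110,0, -26,2,150,0, -26,2,170,0, -26,2,170,0]' -1
python3 - <<'E'
from h import *
s=ctrl.state();print(s["position"],s["ft_force"],s["wrist_torque"],np.degrees(2*np.arctan2(s["tcp_rot"][1],s["tcp_rot"][0])))
c=snap("side","s6"); w=snap("wrist","w6")
cv2.imwrite("pics/c_s6.png",cv2.resize(c["color"][175:260,210:320],None,fx=7,fy=7,interpolation=cv2.INTER_CUBIC))
E
```

```text
t: 9.08
position: [0.5035, 0.0223, 0.1946]
tcp_rot: [2.302, 2.125, 0.018]
ft_force: [-0.4, -0.9, 0.7]
finger_gap: 0.0851
[0.50352851 0.02228826 0.19462858] [-0.41279816 -0.94990067  0.72266421] [ 0.00272982 -0.09781845 -0.00514985] 85.43178564764688
```

View pics/c_s6.png

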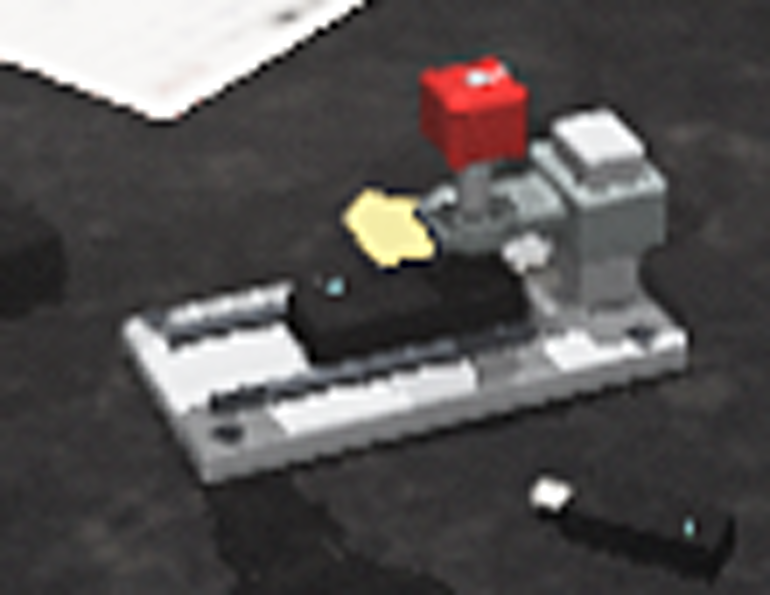

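View pics/w6.png

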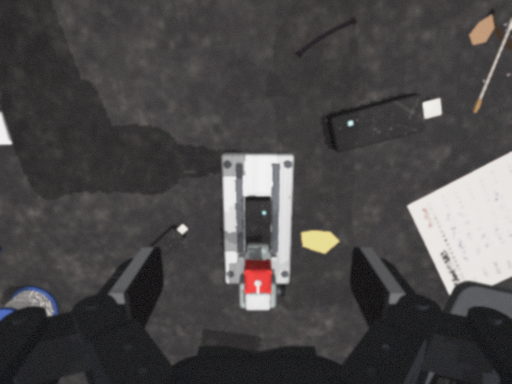

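Run:
```python
from h import *
c=load("w6")
cv2.imwrite("pics/c_w6.png",cv2.resize(c["color"][185:315,215:305],None,fx=6,fy=4.6,interpolation=cv2.INTER_CUBIC))
h=cv2.cvtColor(c["color"],cv2.COLOR_BGR2HSV)
m=((h[...,0]<8)|(h[...,0]>172))&(h[...,1]>120)&(h[...,2]>190); m[:200]=0
ys,xs=np.nonzero(m); print(xs.min(),xs.max(),ys.min(),ys.max())
for z in(.088,.090): print(onz(c,(xs.min()+xs.max())/2,(ys.min()+ys.max())/2,z).round(4))
```

```text
244 271 270 292
[0.586  0.0164 0.088 ]
[0.5847 0.0165 0.09  ]
```

View pics/c_w6.png

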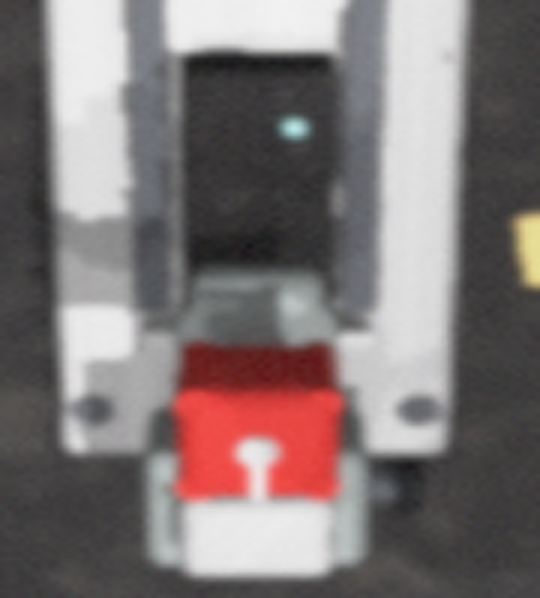

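```bash
python3 -m pendant '[25,-2,0,0, 50,-3,-10,0, 70,-5,-30,0, 85,-5.7,-50,0, 87,-5.7,-58,0, 87,-5.7,-58,0, 87,-5.7,-58,0, 87,-5.7,-58,0]' -1
python3 - <<'E'
from h import *
s=ctrl.state();print(s["position"],s["tcp_rot"],s["ft_force"],s["wrist_torque"],np.degrees(2*np.arctan2(s["tcp_rot"][1],s["tcp_rot"][0])),s["joints"])
w=snap("wrist","w7")
E
```

```text
t: 9.85
position: [0.5854, 0.0166, 0.1307]
tcp_rot: [-2.308, -2.131, -0.0]
ft_force: [1.3, 0.4, -0.2]
finger_gap: 0.0854
[0.58542646 0.01659909 0.13068878] [-2.30781827e+00 -2.13128695e+00 -3.60028053e-05] [ 1.27289267  0.41107367 -0.2178142 ] [0.02445096 0.00590739 0.03616585] -274.55459950778726 [-0.21678848  0.45832496  0.22389617  1.56639888 -0.10904711  1.12923735
  1.52272165]
```

View pics/w7.png

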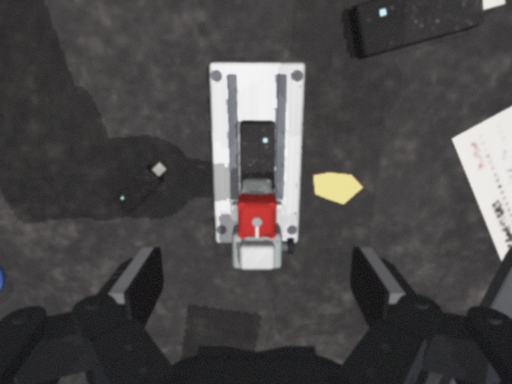

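```bash
python3 -m pendant '[0.5,0,-20,0, 0.5,0,-40,0, 0.5,0,-52,0, 0.5,0,-58,0, 0.5,0,-58,0, 0.5,0,-58,0]' -1; python3 -m pendant '[0,0,0,0, 0,0,0,0, 0,0,0,0, 0,0,0,0, 0,0,0,0, 0,0,0,0]' 1
python3 - <<'E'
from h import *
s=ctrl.state();print(s["position"],s["tcp_rot"],s["ft_force"],s["wrist_torque"],np.degrees(2*np.arctan2(s["tcp_rot"][1],s["tcp_rot"][0])))
c=snap("side","s7")
cv2.imwrite("pics/c_s7.png",cv2.resize(c["color"][160:260,200:320],None,fx=6,fy=6,interpolation=cv2.INTER_CUBIC))
E
```

```text
t: 10.4
position: [0.587, 0.0166, 0.0734]
tcp_rot: [2.307, 2.131, 0.002]
ft_force: [0.7, -0.2, -0.4]
finger_gap: 0.0856
t: 10.9
position: [0.5868, 0.0167, 0.0729]
tcp_rot: [2.308, 2.131, 0.001]
ft_force: [-1.9, 0.4, 3.6]
finger_gap: 0.0225
[0.58675617 0.01666075 0.07288604] [2.30792773e+00 2.13114752e+00 1.02825046e-03] [-1.94798745  0.41185769  3.6393304 ] [-0.01978311  0.21985284 -0.04663615] 85.43895518083781
```

View pics/c_s7.png

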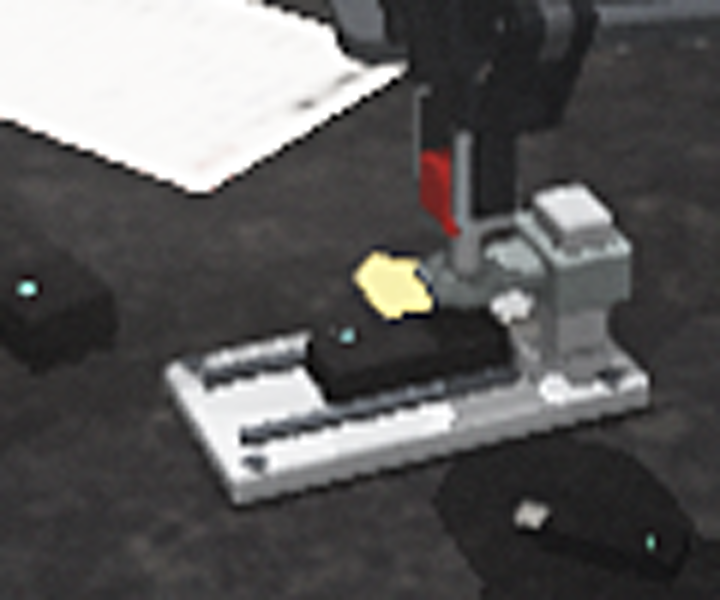

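```bash
cat > r.py <<'E'
from h import *
s=ctrl.state(); M=R.from_rotvec(s["tcp_rot"]).as_matrix(); y=np.degrees(np.arctan2(M[1,0],M[0,0])); turned=(85.44-y)%360
if turned>350: turned-=360
print("t%.2f turned %.2f tz %.3f j7 %.3f ang %.3f F %s z %.4f xy %s gap %.4f"%(s["t"],turned,s["wrist_torque"][2],s["joint_torque"][6],s["joints"][6],s["ft_force"].round(1),s["position"][2],(s["position"][:2]*1e3).round(1),s["finger_gap"]))
E
python3 r.py
python3 -m pendant '[0,0,-0.22,-5]' - >/dev/null; python3 r.py
python3 -m pendant '[0,0,-0.22,-5]' - >/dev/null; python3 r.py
python3 -m pendant '[0,0,-0.22,-5]' - >/dev/null; python3 r.py
python3 -m pendant '[0,0,-0.22,-5]' - >/dev/null; python3 r.py
```

```text
t10.95 turned -0.00 tz -0.080 j7 0.034 ang 1.535 F [-0.4  0.   2.7] z 0.0729 xy [586.7  16.7] gap 0.0226
t11.03 turned 5.03 tz 0.156 j7 1.040 ang 1.457 F [-0.7  0.5  2.5] z 0.0727 xy [586.8  16.7] gap 0.0227
t11.12 turned 10.18 tz 0.205 j7 0.612 ang 1.377 F [-1.1  0.4  3.8] z 0.0724 xy [586.8  16.6] gap 0.0225
t11.20 turned 15.19 tz 0.188 j7 0.571 ang 1.300 F [-0.5  0.3  3.4] z 0.0722 xy [586.7  16.6] gap 0.0227
t11.28 turned 20.18 tz 0.238 j7 0.568 ang 1.223 F [-1.6  0.5  2.6] z 0.0720 xy [586.8  16.7] gap 0.0222
```

```bash
python3 -m pendant '[0,0,-0.22,-5]' - >/dev/null; python3 r.py
python3 -m pendant '[0,0,-0.22,-5]' - >/dev/null; python3 r.py
python3 -m pendant '[0,0,-0.22,-5]' - >/dev/null; python3 r.py
python3 -m pendant '[0,0,-0.22,-5]' - >/dev/null; python3 r.py
```

```text
t11.37 turned 25.18 tz 0.147 j7 0.567 ang 1.145 F [-0.3 -0.4  2.8] z 0.0718 xy [586.7  16.7] gap 0.0226
t11.45 turned 30.18 tz 0.154 j7 0.567 ang 1.068 F [ 0.1 -0.   3.7] z 0.0715 xy [586.7  16.7] gap 0.0222
t11.53 turned 35.18 tz 0.221 j7 0.566 ang 0.991 F [-0.9  0.1  2.9] z 0.0713 xy [586.7  16.6] gap 0.0227
t11.62 turned 40.18 tz 0.171 j7 0.565 ang 0.914 F [-0.9 -0.   2.9] z 0.0711 xy [586.8  16.7] gap 0.0222
```

```bash
python3 -m pendant '[0,0,-0.22,-5]' - >/dev/null; python3 r.py
python3 -m pendant '[0,0,-0.22,-5]' - >/dev/null; python3 r.py
python3 -m pendant '[0,0,-0.22,-5]' - >/dev/null; python3 r.py
python3 -m pendant '[0,0,-0.22,-5]' - >/dev/null; python3 r.py
```

```text
t11.70 turned 45.18 tz 0.142 j7 0.564 ang 0.837 F [-0.5  1.1  3.5] z 0.0709 xy [586.7  16.7] gap 0.0226
t11.78 turned 50.18 tz 0.218 j7 0.563 ang 0.760 F [-1.1  0.4  3.8] z 0.0707 xy [586.8  16.6] gap 0.0225
t11.87 turned 55.18 tz 0.172 j7 0.562 ang 0.684 F [-0.8  0.2  3.6] z 0.0704 xy [586.8  16.7] gap 0.0225
t11.95 turned 60.18 tz 0.244 j7 0.561 ang 0.607 F [-0.8  0.3  3. ] z 0.0702 xy [586.8  16.7] gap 0.0227
```

```bash
python3 -m pendant '[0,0,-0.22,-5]' - >/dev/null; python3 r.py
python3 -m pendant '[0,0,-0.22,-5]' - >/dev/null; python3 r.py
python3 -m pendant '[0,0,-0.22,-5]' - >/dev/null; python3 r.py
python3 -m pendant '[0,0,-0.22,-5]' - >/dev/null; python3 r.py
```

```text
t12.03 turned 65.18 tz 0.241 j7 0.560 ang 0.530 F [-0.8 -1.1  2.9] z 0.0700 xy [586.8  16.7] gap 0.0224
t12.12 turned 70.18 tz 0.173 j7 0.559 ang 0.454 F [-1.4  0.6  3.2] z 0.0698 xy [586.8  16.7] gap 0.0227
t12.20 turned 75.18 tz 0.167 j7 0.558 ang 0.378 F [-0.2  0.2  3.3] z 0.0696 xy [586.8  16.6] gap 0.0226
t12.28 turned 80.18 tz 0.177 j7 0.557 ang 0.301 F [-0.7  0.   2.7] z 0.0693 xy [586.8  16.7] gap 0.0226
```

```bash
python3 -m pendant '[0,0,-0.22,-5]' - >/dev/null; python3 r.py
python3 -m pendant '[0,0,-0.22,-5]' - >/dev/null; python3 r.py
python3 -m pendant '[0,0,-0.22,-5]' - >/dev/null; python3 r.py
python3 -m pendant '[0,0,-0.22,-5]' - >/dev/null; python3 r.py
```

```text
t12.37 turned 85.18 tz 0.181 j7 0.556 ang 0.225 F [-1.4  0.7  3.5] z 0.0691 xy [586.8  16.6] gap 0.0225
t12.45 turned 90.17 tz 0.175 j7 0.555 ang 0.149 F [-0.4  0.6  3.2] z 0.0689 xy [586.8  16.7] gap 0.0224
t12.53 turned 95.18 tz 0.206 j7 0.554 ang 0.073 F [-1.4 -0.2  3.1] z 0.0687 xy [586.8  16.7] gap 0.0225
t12.62 turned 100.17 tz 0.237 j7 0.553 ang -0.002 F [-0.9 -0.7  3.1] z 0.0685 xy [586.8  16.7] gap 0.0231
```

```bash
python3 -m pendant '[0,0,-0.22,-5]' - >/dev/null; python3 r.py
python3 -m pendant '[0,0,-0.22,-5]' - >/dev/null; python3 r.py
python3 -m pendant '[0,0,-0.22,-5]' - >/dev/null; python3 r.py
python3 -m pendant '[0,0,-0.22,-5]' - >/dev/null; python3 r.py
```

```text
t12.70 turned 105.17 tz 0.171 j7 0.552 ang -0.078 F [-0.5  0.7  3.1] z 0.0682 xy [586.8  16.7] gap 0.0222
t12.78 turned 110.17 tz 0.158 j7 0.551 ang -0.154 F [-0.6 -0.6  3.6] z 0.0680 xy [586.8  16.7] gap 0.0225
t12.87 turned 115.17 tz 0.256 j7 0.527 ang -0.229 F [-1.3 -0.1  4.6] z 0.0678 xy [586.8  16.7] gap 0.0225
t12.95 turned 120.15 tz 0.333 j7 0.420 ang -0.304 F [-1.8 -0.2  4.5] z 0.0678 xy [586.8  16.7] gap 0.0226
```

```bash
python3 -m pendant '[0,0,-0.22,-5]' - >/dev/null; python3 r.py
python3 -m pendant '[0,0,-0.22,-5]' - >/dev/null; python3 r.py
python3 -m pendant '[0,0,-0.22,-5]' - >/dev/null; python3 r.py
python3 -m pendant '[0,0,-0.22,-5]' - >/dev/null; python3 r.py
```

```text
t13.03 turned 125.13 tz 0.401 j7 0.320 ang -0.380 F [-1.5 -0.1  5.7] z 0.0677 xy [586.8  16.6] gap 0.0225
t13.12 turned 130.11 tz 0.410 j7 0.283 ang -0.455 F [-1.4 -0.4  4.9] z 0.0675 xy [586.8  16.7] gap 0.0225
t13.20 turned 135.11 tz 0.456 j7 0.281 ang -0.530 F [-1.4 -0.7  5.2] z 0.0673 xy [586.8  16.7] gap 0.0229
t13.28 turned 140.10 tz 0.466 j7 0.275 ang -0.605 F [-2.4 -0.5  5.9] z 0.0671 xy [586.8  16.6] gap 0.0224
```

Touch shows clearly. Up to 110° j7 drifted only slightly, then its load rose from about 114° (0.13 N m at 120°, 0.26 at 130°) and flattened; tz went from about 0.19 to 0.41. There's no side force, so the target is about 114 + 90, or 204–206° turned.

```bash
python3 -m pendant '[0,0,-0.22,-5, 0,0,-0.44,-10]' - >/dev/null; python3 r.py
python3 -m pendant '[0,0,-0.22,-5, 0,0,-0.44,-10]' - >/dev/null; python3 r.py
python3 -m pendant '[0,0,-0.22,-5, 0,0,-0.44,-10]' - >/dev/null; python3 r.py
```

```text
t13.45 turned 150.10 tz 0.419 j7 0.262 ang -0.755 F [-1.7  0.1  6.1] z 0.0667 xy [586.8  16.7] gap 0.0230
t13.62 turned 160.09 tz 0.494 j7 0.249 ang -0.905 F [-2.1  0.9  6. ] z 0.0663 xy [586.8  16.7] gap 0.0226
t13.78 turned 170.09 tz 0.522 j7 0.238 ang -1.055 F [-1.9 -0.5  5.7] z 0.0658 xy [586.8  16.6] gap 0.0227
```

```bash
python3 -m pendant '[0,0,-0.22,-5, 0,0,-0.44,-10]' - >/dev/null; python3 r.py
python3 -m pendant '[0,0,-0.22,-5, 0,0,-0.44,-10]' - >/dev/null; python3 r.py
python3 -m pendant '[0,0,-0.22,-5, 0,0,-0.44,-10, 0,0,-0.66,-15, 0,0,-0.66,-15, 0,0,-0.66,-15]' - >/dev/null; python3 r.py
```

```text
t13.95 turned 180.09 tz 0.512 j7 0.226 ang -1.204 F [-0.6 -0.6  5.9] z 0.0654 xy [586.9  16.6] gap 0.0227
t14.12 turned 190.08 tz 0.507 j7 0.216 ang -1.354 F [-1.4 -0.4  6.2] z 0.0650 xy [586.8  16.7] gap 0.0226
t14.53 turned 204.96 tz 0.006 j7 -0.051 ang -1.578 F [-2.4 -0.1  5.9] z 0.0643 xy [586.8  16.6] gap 0.0227
```

```bash
python3 -m pendant '[0,0,0,0, 0,0,0,0, 0,0,0,0, 0,0,0,0, 0,0,0,0, 0,0,0,0]' -1; python3 r.py
python3 -m pendant '[0,0,15,0, 0,0,45,0, -20,0,80,0, -50,0,110,0, -85,0,130,0, -120,0,130,0, -140,0,130,0, -140,0,130,0, -140,0,130,0]' -1; python3 r.py
python3 - <<'E'
from h import *
for n in("side","top","wrist"): snap(n,n+"9")
c=load("side9")["color"][175:260,210:320]; t=load("top9")["color"][150:240,215:300]
cv2.imwrite("pics/c_s9.png",cv2.resize(c,None,fx=7,fy=7,interpolation=cv2.INTER_CUBIC))
cv2.imwrite("pics/c_t9.png",cv2.resize(t,None,fx=6,fy=6,interpolation=cv2.INTER_CUBIC))
E
```

```text
t: 15.03
position: [0.5864, 0.0166, 0.0631]
tcp_rot: [1.581, -2.714, -0.0]
ft_force: [0.2, -0.0, 0.3]
finger_gap: 0.0858
t15.03 turned 205.00 tz 0.010 j7 0.000 ang -1.578 F [ 0.2 -0.   0.3] z 0.0631 xy [586.4  16.6] gap 0.0858
t: 15.78
position: [0.4459, 0.0174, 0.1935]
tcp_rot: [-1.581, 2.712, 0.005]
ft_force: [0.8, -1.2, 0.1]
finger_gap: 0.0858
t15.78 turned 204.94 tz -0.044 j7 -0.056 ang -1.860 F [ 0.8 -1.2  0.1] z 0.1935 xy [445.9  17.4] gap 0.0858
```

View pics/c_s9.png

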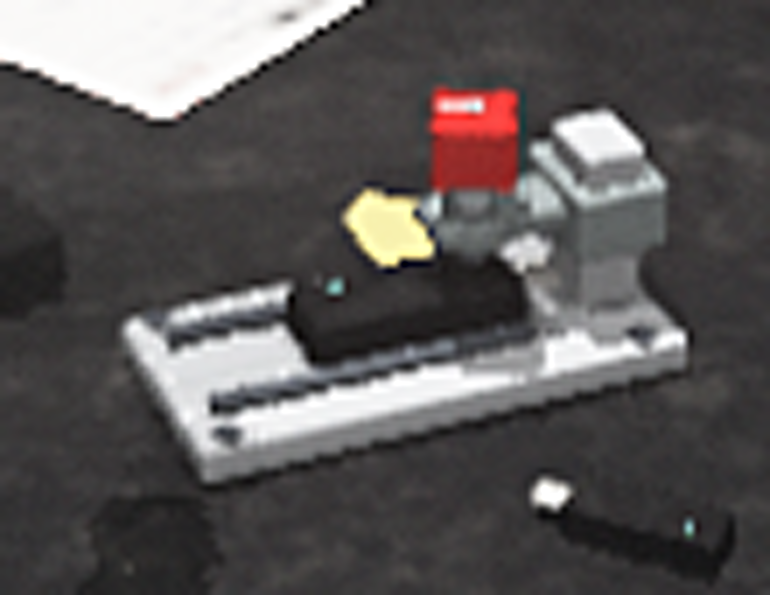

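View pics/c_t9.png

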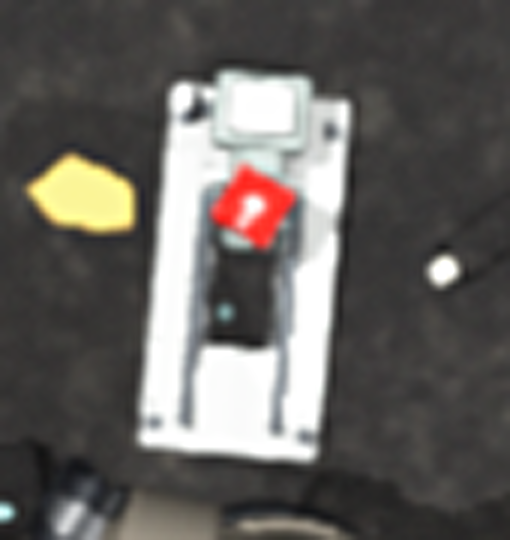

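View pics/wrist9.png

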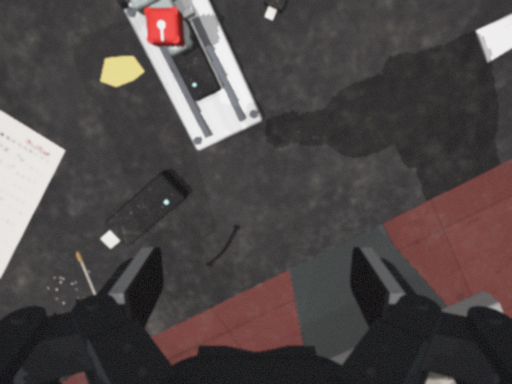

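The knob is 9 mm lower and stayed square with the tool, so it didn't slip. The adapter hasn't moved from home: its dot is still at crop pixel (335,287), as before. The gripper is clear, so I'm handing in.

```bash
python3 -c "
from cell import ctrl
print(ctrl.finish_job())"
```

```text
the job is handed in; nothing more can be done
None
```

I pushed the middle-sized adapter home, tightened the clamp by a quarter turn past touch, let go and handed the job in at about 16 s.

- **Push:** I pushed the adapter about 28 mm along the channel with the shut fingers. It stopped dead at TCP x = 0.521 m, and the push built up to about 9 N, well under the 30 N limit.
- **Tightening:** I turned the knob clockwise 205.0° in total. I put the touch at about 114°, give or take 1–2°, so it ended about 91° past touch.
- **Last checks:** After release, the pictures show the knob turned with the tool without slipping and the adapter still home. The gripper is open and clear of everything.
- **Disagreement:** At touch the torque rose 0.2–0.26 N m over about 15°, against the stated 0.1 N m within 10°. After that it rose only slowly, as described. There was no side force on the tool and only about 2 N more upward force, so I took this as the pad touching. I could not see the pad to confirm it.

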